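# Count to the third gap and load the carton

### The arm

A 6-joint arm with a two-finger parallel gripper is mounted at the origin on the work surface. World frame = base frame: x ahead of the robot, y to its left, z up, the work surface at z = 0. Lengths are in m, angles in degrees, forces in N, time in s.
With the tool pointing down it reaches from about 0.4 to 0.825 m from the base axis. Payload 7 kg.
Tool frame: the origin (TCP) lies on the centre line of the jaws, within the pads' length; the fingertips stand 17 mm ahead of it and the grasp point (between the pads) lies 2 mm behind it; y points along the fingers, z is the direction in which the jaws open and shut, and the axes are right-handed (so a half turn about y gives the same grasp; the last joint's range is limited). The gripper opens to 88 mm and grips with 3 to 60 N. Pads are 19 mm wide; open, the fingers measure 130 mm over their backs; the gripper's body (78 mm by 193 mm) begins 47 mm behind the grasp point.
Start: joints at [83.543, 20.546, 0.682, 0, -70.136, -16.507], TCP at [0.263, 0.621, 0.244] pointing down, gripper open.
Joint ranges: [-176.03, 176.03], [-82.01, 121.73], [-58.28, 71.71], [-173.87, 95.51], [-174.79, -0.11], [-173.66, 173.66]. Speed limits (degrees/s): [136.94, 136.94, 172.46, 180, 180, 180].

### API

Orientations are given as [roll, pitch, yaw] about the fixed x, y, z axes, in that order (R = Rz(yaw) Ry(pitch) Rx(roll)).
In Python, from plant import r, capture, camera_info gives the robot as it stands. The module is installed in compiled form; this text tells all that it offers.
- The arm moves only by the tool apply_moves, never from a script. Its argument "deltas" is a list of rows, each an object of numbers: "tx", "ty", "tz": the shift along the tool's x, y, z in m; "turn": the turn about the tool's y in rad; "gripper": the finger opening in m, from 0 to 0.0876. A call has 1 to 5 rows; each row is the pose to reach, as a shift and turn from the pose commanded when the call began, along the tool's axes at that moment; what a row does not reach only later rows make up. A row lasts 1/10 s, in which the tool goes at most 50 mm and 8.59 degrees, less where a joint would pass 70% of its speed; a pose out of reach is approached as far as the arm can. A call with a gripper value outside its range is refused whole. The fingers move at their own pace and stop on an object; "newtons" is the grip in N (left out, the last holds). Time passes only in rows, so rows that repeat a pose let the fingers close. It gives the time, the measured TCP pose, the force and the opening at its end, in the units of the state.
- r.get_state(): the state, without advancing time (a new reading comes with each control period).
- capture(name): name is "scene" or "top"; returns (picture, depth): 400x640x3 uint8, red, green, blue; 400x640 float32, m along the optical axis (not along the pixel's ray), 0 where there is no reading.
- camera_info(name): a dict with "K" (3x3 intrinsics, pixels), "k1" (the pictures are not rectified: a ray, as slopes to the right and down, at radius r is drawn at 1 + k1 r^2 times it, then the intrinsics apply), "eye" and "orientation" of the camera in the world. Camera axes: x right, y up, looking along -z (the intrinsics and any distortion apply to the point x, -y, -z); pixel columns grow to the right and rows downward; lengths in m; the calibration is good to about 2 mm. A picture is of the moment at which its call begins. camera_info takes no time and is no camera call.
- r.close_job(): hands the job in, once; it reports no verdict.
The state is a dict: "time_s": time; "joints": joint angles; "qd": joint speeds; "joint_torque": joint torques, N m; "tcp_pos": TCP position; "eef_rot": TCP orientation; "contact_force": force on the tool from outside, world axes, zero at the start; "moment": the same for the moment, N m; "gripper_width": finger opening in m.
Only numpy, scipy, OpenCV 4.12 (cv2) and the standard library are available. Lean on these libraries where they do the work, as an engineer would, in place of code of your own. Each camera call takes 0.05 s, during which the arm holds its last target.

### The job

A divider rack with seven gaps stands on the parts counter, red block at one end, grey block at the other. With a fingertip, count off the gaps on the white plates along the rack's front rail, starting at the red end: touch the first, then the second, then the third, and go no farther; then push the loose orange carton along the counter, end first, into that third gap until it is fully home against the rack's back. Only push the carton, do not pick it up or tip it, and leave the other goods where they are.

Things in the scene. Friction and masses are not known exactly. Their poses are not given: they have to be found in the camera images.
- rack: Fixed grey divider rack, no floor. Origin: on the counter, middle of the open front edge; x runs into the gaps, y along the row. 7 gaps, 46 mm clear, 50 mm pitch, the middle one at y = 0. Dividers 42 mm high, 4 mm thick (6 mm round noses), x = 0 to 80 mm; back stop's face at x = 80 mm, 34 mm high. A rail over the front of the gaps (x = 0 to 16 mm) has its top at 52 mm, underside 42 mm.
- red_end: Red block, 86 x 20 x 56 mm high, fixed at one end of the rack (at rack y = +190 or -190 mm, x = 43 mm); gaps are counted from it. Origin: centre of its underside; z up.
- grey_end: Grey block of the same size, fixed at the rack's other end. Origin: centre of its underside.
- plate1: White plate let into the rail over the gap at rack y = +150 mm, 16 mm (x) x 40 mm (y) x 5 mm, rigid, its top flush with the rail, 52 mm above the counter. Origin: centre of its underside, 47 mm above the counter.
- plate2: White plate let into the rail over the gap at rack y = +100 mm, 16 mm (x) x 40 mm (y) x 5 mm, rigid, its top flush with the rail, 52 mm above the counter. Origin: centre of its underside, 47 mm above the counter.
- plate3: White plate let into the rail over the gap at rack y = +50 mm, 16 mm (x) x 40 mm (y) x 5 mm, rigid, its top flush with the rail, 52 mm above the counter. Origin: centre of its underside, 47 mm above the counter.
- plate4: White plate let into the rail over the gap at rack y = +0 mm, 16 mm (x) x 40 mm (y) x 5 mm, rigid, its top flush with the rail, 52 mm above the counter. Origin: centre of its underside, 47 mm above the counter.
- plate5: White plate let into the rail over the gap at rack y = -50 mm, 16 mm (x) x 40 mm (y) x 5 mm, rigid, its top flush with the rail, 52 mm above the counter. Origin: centre of its underside, 47 mm above the counter.
- plate6: White plate let into the rail over the gap at rack y = -100 mm, 16 mm (x) x 40 mm (y) x 5 mm, rigid, its top flush with the rail, 52 mm above the counter. Origin: centre of its underside, 47 mm above the counter.
- plate7: White plate let into the rail over the gap at rack y = -150 mm, 16 mm (x) x 40 mm (y) x 5 mm, rigid, its top flush with the rail, 52 mm above the counter. Origin: centre of its underside, 47 mm above the counter.
- carton_mid (a point): Centre of the loose orange carton, 105 mm (its x) x 32 mm (its y) x 36 mm high, about 0.2 to 0.35 kg, lying on the counter in front of the rack, its x within about 0.35 rad of the rack's x. The point lies 18 mm above its underside. When fully home in a gap its near end still sticks out 25 mm in front of the rack.
- stock_brown: Brown stock carton 70 x 34 x 34 mm standing in the gap at rack y = -100 mm, to be left alone. Origin: centre of its underside.
- stock_white: White stock carton with a green tape, 70 x 30 x 36 mm, standing in the gap at rack y = +100 mm, to be left alone. Origin: centre of its underside.
- can: Upright blue can, 60 mm across, 95 mm high, standing on the counter well to the left (+y), to be left alone. Origin: centre of its underside.
- bearing: Steel bearing ring, 68 mm outside, 36 mm bore, 22 mm high, lying flat on the counter well to the right (-y), to be left alone. Origin: centre of its underside.
- carton: The same orange carton. Origin: centre of its underside; x along its length, y across, z up.
There are look-alikes about, which are no part of the job. Leave any black or purple look-alike of the carton alone.

How it is judged:
By the outcome, as a careful person would: the job done as asked, in the order asked, and still so for the second after the job is handed in, with the robot touching nothing.
It also fails if it takes over 72 s, if anything falls off the work surface, if the arm or the gripper's body presses on something with over 40 N, if the wrist force passes 120 N, or if a joint passes its speed limit or range.

## Working session

There is one attempt and no reset: what is moved stays moved. The work goes in short steps, Python scripts to look and compute and a tool call to move; the robot and the scene stay as the last step left them, time stands still between calls to the robot, and variables do not carry over. Pictures are saved under pics/ and viewed, and the job is handed in when it is done.

Besides the shell and the picture viewer there is one more tool, called after "Request:" as name([rows], argument=value, ...), one row to a line, values as JSON. apply_moves: Moves the arm, as the interface text tells. Its arguments: {"type":"object","properties":{"deltas":{"type":"array","items":{"type":"object","properties":{"tx":{"type":"number"},"ty":{"type":"number"},"tz":{"type":"number"},"turn":{"type":"number"},"gripper":{"type":"number"}}}},"newtons":{"type":"number"}},"required":["deltas"]}

```bash
mkdir -p pics
python3 - <<'E'
from plant import r, capture, camera_info
import cv2, numpy as np
print(r.get_state())
for n in ("scene","top"):
    p,d=capture(n); np.savez(f"{n}0.npz",p=p,d=d)
    cv2.imwrite(f"pics/{n}0.png",p[:,:,::-1]); print(camera_info(n))
E
```

```text
{'time_s': 0.0, 'joints': array([ 8.35438929e+01,  2.05918389e+01,  6.31490591e-01, -2.18727668e-02,
       -7.01355286e+01, -1.65060644e+01]), 'qd': array([ 0.08372396,  0.00967996,  0.0298559 ,  0.14060162, -0.05430197,
        0.04015538]), 'joint_torque': array([ 1.81686799e-03, -5.82721066e+01,  2.93052292e+01,  6.99724495e+00,
        6.83402453e-03, -1.74524512e-04]), 'tcp_pos': array([0.26317219, 0.62105666, 0.24259525]), 'eef_rot': array([-8.99022318e+01,  7.52900818e-03,  1.57030385e+02]), 'contact_force': array([ 0.0804196 , -0.09444376,  0.57957846]), 'moment': array([-0.06116593,  0.02911048, -0.03410166]), 'gripper_width': 0.08792879863297184}
{'K': array([[512.65057474,   0.        , 319.23417018],
       [  0.        , 512.65057474, 198.33041867],
       [  0.        ,   0.        ,   1.        ]]), 'k1': -0.04113340057194501, 'eye': array([1.16130039, 0.37515593, 1.04571848]), 'orientation': array([ 34.02087095,  -0.46452323, 125.18881213])}
{'K': array([[494.99060157,   0.        , 324.84429851],
       [  0.        , 494.99060157, 198.31119771],
       [  0.        ,   0.        ,   1.        ]]), 'k1': -0.04583040258188522, 'eye': array([0.38869604, 0.02442321, 1.33687614]), 'orientation': array([  9.52235158,  -0.3054088 , -90.94082265])}
```

View pics/scene0.png

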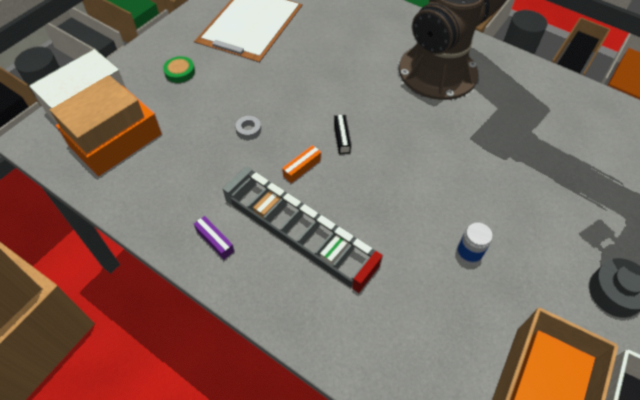

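View pics/top0.png

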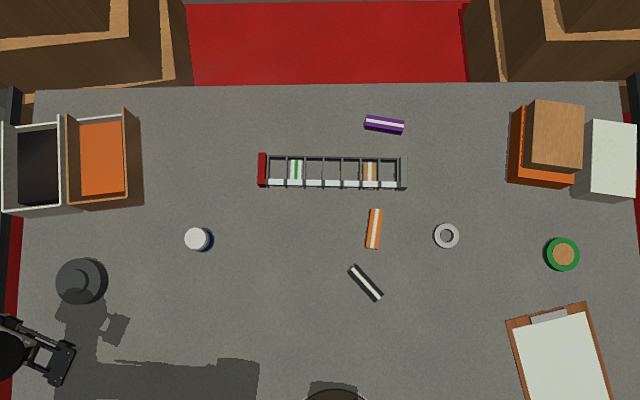

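The scene picture shows the red block at (368,270) and the orange carton at (302,162). In the top view the red end is at left (262,170) and the white plates are along the lower edge (row ~185), the robot's side. The orange carton is at (374,228), with black and purple look-alikes at (365,283) and (384,124). Next I'll measure positions.

```bash
cat > h.py <<'E'
import numpy as np, cv2
from scipy.spatial.transform import Rotation as R
from plant import r, capture, camera_info
def rays(n,uv):
    c=camera_info(n);K=c["K"];uv=np.atleast_2d(uv).astype(float)
    # k1 radial: use cv2
    q=cv2.undistortPoints(uv.reshape(-1,1,2),K,np.array([c["k1"],0,0,0,0.])).reshape(-1,2)
    v=np.c_[q[:,0],-q[:,1],-np.ones(len(q))]
    return c["eye"],R.from_euler("xyz",c["orientation"],degrees=True).apply(v)
def onz(n,uv,z):
    e,v=rays(n,uv); return e+v*((np.atleast_1d(z)-e[2])/v[:,2])[:,None]
def depthpts(n,d,m):
    vv,uu=np.nonzero(m&(d>0)); e,v=rays(n,np.c_[uu,vv]); return e+v*d[vv,uu][:,None]
def hsv(p): return cv2.cvtColor(p,cv2.COLOR_RGB2HSV)
def mask(p,h0,h1,s=120,v=60,box=None):
    H=hsv(p); m=(H[...,0]>=h0)&(H[...,0]<=h1)&(H[...,1]>=s)&(H[...,2]>=v)
    if box: b=np.zeros_like(m);b[box[1]:box[3],box[0]:box[2]]=1;m&=b
    return m
def carton(n,p,box):
    """orange pixels + enclosed white tape, hull rectangle"""
    m=mask(p,5,16,150,120,box).astype(np.uint8)
    m=cv2.morphologyEx(m,cv2.MORPH_OPEN,np.ones((2,2),np.uint8))
    return m
E
python3 - <<'E'
from h import *
z={n:np.load(f"{n}0.npz") for n in("scene","top")}
box={"scene":(270,130,335,190),"top":(345,195,400,260)}
for n in z:
    p,d=z[n]["p"],z[n]["d"]
    m=carton(n,p,box[n]); pts=cv2.findNonZero(m); hull=cv2.convexHull(pts)
    hm=np.zeros_like(m);cv2.fillPoly(hm,[hull],1)
    P=depthpts(n,d,hm.astype(bool)); print(n,m.sum(),"z pct",np.percentile(P[:,2],[5,50,95]).round(4))
    T=P[P[:,2]>0.031]; 
    rc=cv2.minAreaRect(T[:,:2].astype(np.float32)); print(" carton depthtop",T.mean(0).round(4),rc)
    # rack plates: white
    H=hsv(p); w=(H[...,1]<40)&(H[...,2]>190)
    b=dict(scene=(225,160,390,300),top=(255,150,410,195))[n]
    bm=np.zeros_like(w);bm[b[1]:b[3],b[0]:b[2]]=1; w&=bm
    k,l,s,c=cv2.connectedComponentsWithStats(w.astype(np.uint8))
    for i in range(1,k):
        if s[i,4]>8: print(" white",s[i].tolist(),c[i].round(1),onz(n,c[i],0.052).round(4)[0], "depthz",np.median(depthpts(n,d,l==i)[:,2]).round(4))
    red=mask(p,0,4,150,60,b)|mask(p,172,180,150,60,b)
    P=depthpts(n,d,red); T=P[(P[:,2]>0.05)&(P[:,2]<.065)]; print(" red",T.mean(0).round(4),cv2.minAreaRect(T[:,:2].astype(np.float32)))
E
python3 -c "
import cv2
for n,b in(('scene',(215,120,395,300)),('top',(250,145,410,265))):
    i=cv2.imread(f'pics/{n}0.png')[b[1]:b[3],b[0]:b[2]];cv2.imwrite(f'pics/{n}0c.png',cv2.resize(i,None,fx=3.3 if n=='scene' else 4.5,fy=3.3 if n=='scene' else 4.5,interpolation=cv2.INTER_CUBIC))"
```

```text
scene 278 z pct [0.026  0.0345 0.0381]
 carton depthtop [ 0.5316 -0.1126  0.0352] ((0.530270516872406, -0.11311148852109909), (0.033142704516649246, 0.1062435656785965), 79.04911804199219)
 white [286, 160, 17, 12, 45] [293.7 165.3] [ 0.565  -0.1118  0.052 ] depthz 0.0361
 white [252, 173, 16, 11, 90] [259.5 178. ] [ 0.6436 -0.1556  0.052 ] depthz 0.0514
 white [268, 183, 16, 12, 94] [275.6 188.5] [ 0.6454 -0.1052  0.052 ] depthz 0.0508
 white [258, 195, 17, 17, 88] [265.7 202.8] [ 0.691  -0.0989  0.052 ] depthz 0.0335
 white [284, 194, 16, 12, 97] [291.6 199.2] [ 0.6478 -0.056   0.052 ] depthz 0.0512
 white [301, 205, 16, 12, 102] [308.6 210.3] [ 0.6498 -0.0057  0.052 ] depthz 0.0508
 white [318, 216, 17, 13, 108] [325.9 221.6] [0.6518 0.0442 0.052 ] depthz 0.0508
 white [336, 227, 17, 14, 115] [343.9 233.4] [0.6537 0.0946 0.052 ] depthz 0.0505
 white [321, 237, 18, 19, 97] [329.5 245.5] [0.6978 0.086  0.052 ] depthz 0.0351
 white [354, 239, 18, 14, 115] [362.2 245.3] [0.6555 0.1443 0.052 ] depthz 0.0506
 white [225, 243, 3, 6, 14] [225.8 245.8] [ 0.8309 -0.0997  0.052 ] depthz 0.03
[... 416 characters left out ...]
288, 160, 14, 25, 189] [295.  174.5] [0.6693 0.0922 0.052 ] depthz 0.0367
 white [363, 163, 14, 24, 133] [369.3 179. ] [ 0.6542 -0.1048  0.052 ] depthz 0.0486
 white [269, 179, 14, 6, 77] [275.8 181.3] [0.6518 0.1431 0.052 ] depthz 0.0509
 white [306, 180, 15, 5, 72] [313.3 182. ] [0.6484 0.0439 0.052 ] depthz 0.0501
 white [325, 180, 15, 6, 82] [332.2 182.5] [ 0.6461 -0.0062  0.052 ] depthz 0.051
 white [344, 181, 15, 5, 75] [351. 183.] [ 0.6441 -0.0559  0.052 ] depthz 0.0515
 white [382, 182, 14, 5, 70] [388.5 184. ] [ 0.6399 -0.1552  0.052 ] depthz 0.0513
 red [0.6874 0.1824 0.0546] ((0.6882343292236328, 0.18231263756752014), (0.017980877310037613, 0.08341196179389954), 87.57211303710938)
```

View pics/top0c.png

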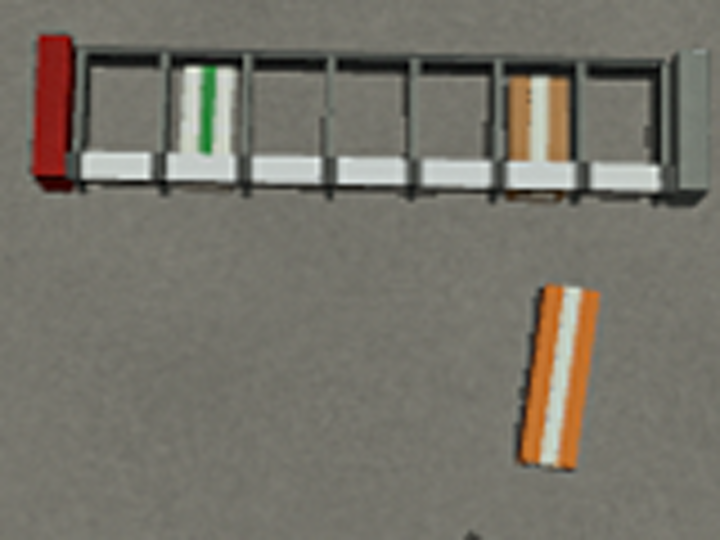

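The top view is clear. The row runs along (0.040, 0.999), so the rack yaw is about -2.3°. Plate 1 is near (0.654, 0.144) and plate 3 near (0.650, 0.044). The carton is near (0.527, -0.114) with a heading of about -10.5°. The measured heights of 52 and 36 mm match the given sizes.

```bash
cat > go.py <<'E'
import sys
from h import *
# usage: go.py x y z yaw -> shift in tool axes from the measured pose
x,y,z,yaw=map(float,sys.argv[1:5]); s=r.get_state()
Rt=R.from_euler("xyz",s["eef_rot"],degrees=True)
d=Rt.inv().apply(np.array([x,y,z])-s["tcp_pos"])
turn=-np.radians((yaw-s["eef_rot"][2]+180)%360-180)
print("t",round(s["time_s"],2),"pos",s["tcp_pos"].round(4),"rot",s["eef_rot"].round(2),"F",s["contact_force"].round(2),"w",round(s["gripper_width"],4))
print("tx ty tz",d.round(4),"turn",round(turn,4))
E
python3 go.py 0.654 0.144 0.13 87.72
```

```text
t 0.1 pos [0.2632 0.6211 0.2427] rot [-8.9910e+01  1.0000e-02  1.5703e+02] F [-0.26  0.11 -0.11] w 0.088
tx ty tz [-0.546   0.1132  0.2866] turn 1.2097
```

Request:
apply_moves([
  {"tx": -0.043, "tz": 0.023, "turn": 0.1, "gripper": 0},
  {"tx": -0.086, "tz": 0.045, "turn": 0.2, "gripper": 0},
  {"tx": -0.129, "tz": 0.068, "turn": 0.3, "gripper": 0},
  {"tx": -0.172, "tz": 0.09, "turn": 0.4, "gripper": 0},
  {"tx": -0.215, "tz": 0.113, "turn": 0.5, "gripper": 0},
])

```text
invalid input at $.deltas[0]: expected keys tx, ty, tz, turn, gripper
```

```bash
python3 go.py 0.654 0.144 0.13 87.72
```

```text
t 0.1 pos [0.2632 0.6211 0.2427] rot [-8.9910e+01  1.0000e-02  1.5703e+02] F [-0.26  0.11 -0.11] w 0.088
tx ty tz [-0.546   0.1132  0.2866] turn 1.2097
```

Request:
apply_moves([
  {"tx": -0.043, "ty": 0, "tz": 0.023, "turn": 0.1, "gripper": 0},
  {"tx": -0.086, "ty": 0, "tz": 0.045, "turn": 0.2, "gripper": 0},
  {"tx": -0.129, "ty": 0, "tz": 0.068, "turn": 0.3, "gripper": 0},
  {"tx": -0.172, "ty": 0, "tz": 0.09, "turn": 0.4, "gripper": 0},
  {"tx": -0.215, "ty": 0, "tz": 0.113, "turn": 0.5, "gripper": 0},
])

```text
time_s: 0.6
tcp_pos: [0.418, 0.4319, 0.2433]
eef_rot: [-90.0, 0.0, 128.2]
contact_force: [0.2, 0.5, 0.6]
gripper_width: 0.0533
```

```bash
python3 go.py 0.654 0.144 0.13 87.72
```

```text
t 0.6 pos [0.418  0.4319 0.2433] rot [-8.9980e+01  1.0000e-02  1.2817e+02] F [0.17 0.46 0.6 ] w 0.0533
tx ty tz [-0.3721  0.1134 -0.0077] turn 0.7061
```

Request:
apply_moves([
  {"tx": -0.046, "ty": 0, "tz": -0.001, "turn": 0.1, "gripper": 0},
  {"tx": -0.092, "ty": 0, "tz": -0.002, "turn": 0.2, "gripper": 0},
  {"tx": -0.138, "ty": 0.0, "tz": -0.003, "turn": 0.3, "gripper": 0},
  {"tx": -0.184, "ty": 0.0, "tz": -0.004, "turn": 0.4, "gripper": 0},
  {"tx": -0.23, "ty": 0.0, "tz": -0.005, "turn": 0.5, "gripper": 0},
])

```text
time_s: 1.1
tcp_pos: [0.5647, 0.2547, 0.2433]
eef_rot: [-90.0, 0.0, 99.5]
contact_force: [0.1, 0.9, -0.3]
gripper_width: 0.0133
```

```bash
python3 go.py 0.654 0.144 0.10 87.72
```

```text
t 1.1 pos [0.5647 0.2547 0.2433] rot [-89.98   0.    99.51] F [ 0.06  0.89 -0.3 ] w 0.0133
tx ty tz [-0.1239  0.1433 -0.0698] turn 0.2058
```

Request:
apply_moves([
  {"tx": -0.031, "ty": 0.03, "tz": -0.018, "turn": 0.05, "gripper": 0},
  {"tx": -0.062, "ty": 0.06, "tz": -0.035, "turn": 0.1, "gripper": 0},
  {"tx": -0.093, "ty": 0.09, "tz": -0.053, "turn": 0.15, "gripper": 0},
  {"tx": -0.124, "ty": 0.12, "tz": -0.07, "turn": 0.206, "gripper": 0},
  {"tx": -0.124, "ty": 0.143, "tz": -0.07, "turn": 0.206, "gripper": 0},
])

```text
time_s: 1.6
tcp_pos: [0.6549, 0.1422, 0.0976]
eef_rot: [-89.9, 0.1, 87.6]
contact_force: [-0.6, 0.0, 0.0]
gripper_width: 0.0004
```

Request:
apply_moves([
  {"tx": 0, "ty": 0, "tz": 0, "turn": 0, "gripper": 0},
])

```text
time_s: 1.7
tcp_pos: [0.6518, 0.1438, 0.0959]
eef_rot: [-89.6, 0.2, 87.8]
contact_force: [-0.4, 0.2, 0.1]
gripper_width: 0.0002
```

```bash
python3 go.py 0.654 0.144 0.069 87.72
python3 - <<'E'
from h import *
for n in("top","scene"):
    p,d=capture(n); np.savez(f"{n}1.npz",p=p,d=d)
    b=(230,120,400,300) if n=="scene" else (240,130,420,260)
    cv2.imwrite(f"pics/{n}1.png",cv2.resize(p[b[1]:b[3],b[0]:b[2],::-1],None,fx=3.3 if n=="scene" else 4,fy=3.3 if n=="scene" else 4,interpolation=cv2.INTER_CUBIC))
E
```

```text
t 1.7 pos [0.6518 0.1438 0.0959] rot [-89.59   0.18  87.78] F [-0.38  0.16  0.09] w 0.0002
tx ty tz [ 0.0004  0.0269 -0.0024] turn 0.0011
```

View pics/scene1.png

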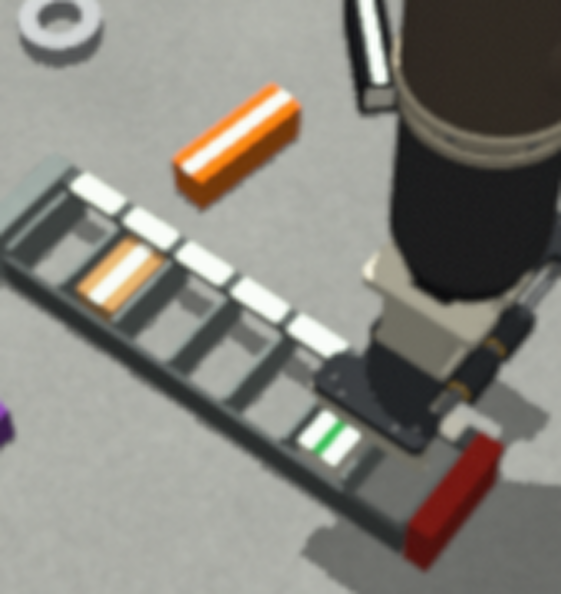

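View pics/top1.png

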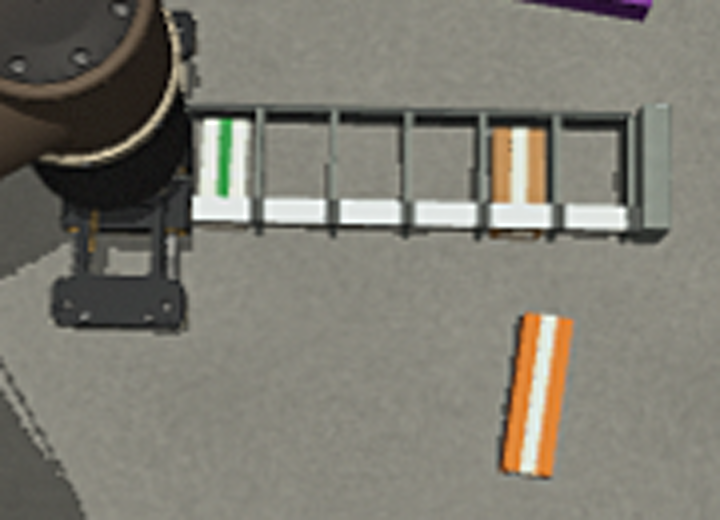

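The gripper hovers over plate 1, with its body above the red end (crop ~(120,200)), and the carton is undisturbed. I'll descend gently.

Request:
apply_moves([
  {"tx": 0, "ty": 0.008, "tz": -0.002, "turn": 0, "gripper": 0},
  {"tx": 0, "ty": 0.014, "tz": -0.002, "turn": 0, "gripper": 0},
  {"tx": 0, "ty": 0.019, "tz": -0.002, "turn": 0, "gripper": 0},
  {"tx": 0, "ty": 0.022, "tz": -0.002, "turn": 0, "gripper": 0},
  {"tx": 0, "ty": 0.024, "tz": -0.002, "turn": 0, "gripper": 0},
])

```text
time_s: 2.3
tcp_pos: [0.6558, 0.1461, 0.0764]
eef_rot: [-90.0, 0.0, 88.0]
contact_force: [0.3, 0.1, 0.2]
gripper_width: 0.0004
```

```bash
python3 go.py 0.654 0.144 0.069 87.72
```

```text
t 2.3 pos [0.6558 0.1461 0.0764] rot [-90.     0.    87.96] F [0.3  0.15 0.2 ] w 0.0004
tx ty tz [-0.0022  0.0074  0.0017] turn 0.0042
```

Request:
apply_moves([
  {"tx": -0.002, "ty": 0.002, "tz": 0.002, "turn": 0, "gripper": 0},
  {"tx": -0.002, "ty": 0.004, "tz": 0.002, "turn": 0, "gripper": 0},
  {"tx": -0.002, "ty": 0.006, "tz": 0.002, "turn": 0, "gripper": 0},
  {"tx": -0.002, "ty": 0.0065, "tz": 0.002, "turn": 0, "gripper": 0},
  {"tx": -0.002, "ty": 0.007, "tz": 0.002, "turn": 0, "gripper": 0},
])

```text
time_s: 2.8
tcp_pos: [0.6539, 0.144, 0.0695]
eef_rot: [-90.0, 0.0, 87.9]
contact_force: [-0.6, -1.0, 0.6]
gripper_width: 0.0003
```

Request:
apply_moves([
  {"tx": 0, "ty": 0.0005, "tz": 0, "turn": 0, "gripper": 0},
  {"tx": 0, "ty": 0.001, "tz": 0, "turn": 0, "gripper": 0},
  {"tx": 0, "ty": 0.0015, "tz": 0, "turn": 0, "gripper": 0},
])

```text
time_s: 3.1
tcp_pos: [0.654, 0.144, 0.0693]
eef_rot: [-90.0, 0.0, 88.0]
contact_force: [-5.6, 0.3, 11.8]
gripper_width: 0.0006
```

Plate 1 is touched (12 N at z 0.0693). Now plate 2.

Request:
apply_moves([
  {"tx": 0, "ty": -0.015, "tz": 0, "turn": 0, "gripper": 0},
  {"tx": -0.025, "ty": -0.02, "tz": 0, "turn": 0, "gripper": 0},
  {"tx": -0.05, "ty": -0.02, "tz": 0, "turn": 0, "gripper": 0},
  {"tx": -0.05, "ty": -0.015, "tz": 0, "turn": 0, "gripper": 0},
  {"tx": -0.05, "ty": -0.01, "tz": 0, "turn": 0, "gripper": 0},
])

```text
time_s: 3.6
tcp_pos: [0.6525, 0.0937, 0.0787]
eef_rot: [-90.1, -0.0, 87.9]
contact_force: [0.6, 0.1, -0.1]
gripper_width: 0.0005
```

```bash
python3 go.py 0.652 0.094 0.069 87.72
```

```text
t 3.6 pos [0.6525 0.0937 0.0787] rot [-9.007e+01 -3.000e-02  8.787e+01] F [ 0.56  0.05 -0.1 ] w 0.0005
tx ty tz [0.0003 0.0097 0.0005] turn 0.0027
```

Request:
apply_moves([
  {"tx": 0, "ty": 0.004, "tz": 0, "turn": 0.002, "gripper": 0},
  {"tx": 0, "ty": 0.007, "tz": 0, "turn": 0.002, "gripper": 0},
  {"tx": 0, "ty": 0.009, "tz": 0, "turn": 0.002, "gripper": 0},
  {"tx": 0, "ty": 0.01, "tz": 0, "turn": 0.002, "gripper": 0},
  {"tx": 0, "ty": 0.0105, "tz": 0, "turn": 0.002, "gripper": 0},
])

```text
time_s: 4.1
tcp_pos: [0.652, 0.0946, 0.0693]
eef_rot: [-90.0, 0.0, 87.9]
contact_force: [-8.3, 1.1, 17.8]
gripper_width: 0.0005
```

Plate 2 is touched (18 N). Now plate 3.

Request:
apply_moves([
  {"tx": 0, "ty": -0.015, "tz": 0, "turn": 0, "gripper": 0},
  {"tx": -0.025, "ty": -0.02, "tz": 0, "turn": 0, "gripper": 0},
  {"tx": -0.05, "ty": -0.02, "tz": 0, "turn": 0, "gripper": 0},
  {"tx": -0.05, "ty": -0.015, "tz": 0, "turn": 0, "gripper": 0},
  {"tx": -0.05, "ty": -0.01, "tz": 0, "turn": 0, "gripper": 0},
])

```text
time_s: 4.6
tcp_pos: [0.6506, 0.044, 0.0779]
eef_rot: [-90.1, -0.0, 87.8]
contact_force: [0.4, 1.0, -0.4]
gripper_width: 0.0001
```

```bash
python3 go.py 0.650 0.044 0.069 87.72
```

```text
t 4.6 pos [0.6506 0.044  0.0779] rot [-9.005e+01 -2.000e-02  8.778e+01] F [ 0.36  1.02 -0.36] w 0.0001
tx ty tz [-0.      0.0089  0.0006] turn 0.001
```

Request:
apply_moves([
  {"tx": 0, "ty": 0.004, "tz": 0, "turn": 0, "gripper": 0},
  {"tx": 0, "ty": 0.007, "tz": 0, "turn": 0, "gripper": 0},
  {"tx": 0, "ty": 0.0085, "tz": 0, "turn": 0, "gripper": 0},
  {"tx": 0, "ty": 0.0095, "tz": 0, "turn": 0, "gripper": 0},
  {"tx": 0, "ty": 0.01, "tz": 0, "turn": 0, "gripper": 0},
])

```text
time_s: 5.1
tcp_pos: [0.6501, 0.0447, 0.0693]
eef_rot: [-90.0, 0.0, 87.9]
contact_force: [-7.8, 1.8, 17.8]
gripper_width: 0.0003
```

All three plates are touched in order. I'll lift off and go to the right-hand side of the carton.

Request:
apply_moves([
  {"tx": 0, "ty": -0.03, "tz": 0, "turn": 0, "gripper": 0},
  {"tx": 0, "ty": -0.07, "tz": 0, "turn": 0, "gripper": 0},
  {"tx": -0.03, "ty": -0.07, "tz": 0.02, "turn": 0, "gripper": 0},
  {"tx": -0.07, "ty": -0.07, "tz": 0.045, "turn": 0, "gripper": 0},
  {"tx": -0.11, "ty": -0.07, "tz": 0.07, "turn": 0, "gripper": 0},
])

```text
time_s: 5.6
tcp_pos: [0.5754, -0.0633, 0.1377]
eef_rot: [-90.0, -0.0, 87.9]
contact_force: [0.8, -0.2, 0.5]
gripper_width: 0.0
```

```bash
python3 go.py 0.527 -0.168 0.026 87.72
```

```text
t 5.6 pos [ 0.5754 -0.0633  0.1377] rot [-90.02  -0.    87.94] F [ 0.81 -0.25  0.47] w 0.0
tx ty tz [-0.1064  0.1116  0.0446] turn 0.0038
```

Request:
apply_moves([
  {"tx": -0.035, "ty": 0, "tz": 0.015, "turn": 0, "gripper": 0},
  {"tx": -0.072, "ty": 0.0, "tz": 0.03, "turn": 0, "gripper": 0},
  {"tx": -0.106, "ty": 0.02, "tz": 0.045, "turn": 0, "gripper": 0},
  {"tx": -0.106, "ty": 0.05, "tz": 0.045, "turn": 0.004, "gripper": 0},
  {"tx": -0.106, "ty": 0.08, "tz": 0.045, "turn": 0.004, "gripper": 0},
])

```text
time_s: 6.1
tcp_pos: [0.5272, -0.1682, 0.0574]
eef_rot: [-90.1, -0.0, 87.5]
contact_force: [0.1, 1.1, -0.8]
gripper_width: 0.0004
```

Request:
apply_moves([
  {"tx": 0, "ty": 0.015, "tz": 0, "turn": 0, "gripper": 0},
  {"tx": 0, "ty": 0.027, "tz": 0, "turn": 0, "gripper": 0},
  {"tx": 0, "ty": 0.03, "tz": 0, "turn": 0, "gripper": 0},
])

```text
time_s: 6.4
tcp_pos: [0.5266, -0.1671, 0.0263]
eef_rot: [-89.9, 0.0, 87.6]
contact_force: [-0.8, -0.2, -0.4]
gripper_width: 0.0006
```

```bash
python3 go.py 0.527 -0.168 0.026 87.72;python3 - <<'E'
from h import *
for n in("top",):
    p,d=capture(n); np.savez(f"{n}2.npz",p=p,d=d)
    b=(240,130,440,280)
    cv2.imwrite(f"pics/{n}2.png",cv2.resize(p[b[1]:b[3],b[0]:b[2],::-1],None,fx=4,fy=4,interpolation=cv2.INTER_CUBIC))
E
```

```text
t 6.4 pos [ 0.5266 -0.1671  0.0263] rot [-8.989e+01  1.000e-02  8.762e+01] F [-0.78 -0.24 -0.37] w 0.0006
tx ty tz [-0.0009  0.0003 -0.0004] turn -0.0018
```

View pics/top2.png

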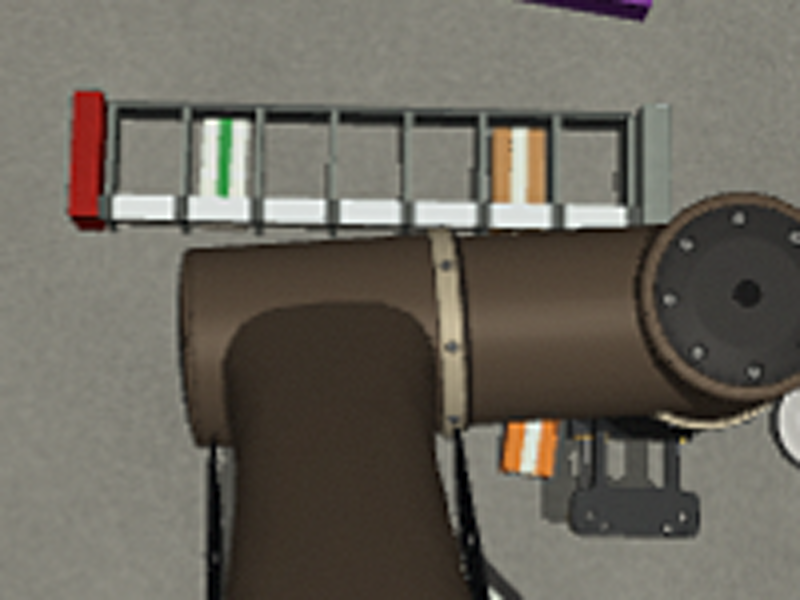

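The gripper is beside the carton (crop ~(600,450)) with a clear space between. I'll push sideways along the row.

Request:
apply_moves([
  {"tx": 0.012, "ty": 0, "tz": 0, "turn": 0, "gripper": 0},
  {"tx": 0.024, "ty": 0, "tz": 0, "turn": 0, "gripper": 0},
  {"tx": 0.034, "ty": 0, "tz": 0, "turn": 0, "gripper": 0},
  {"tx": 0.044, "ty": 0, "tz": 0, "turn": 0, "gripper": 0},
  {"tx": 0.054, "ty": 0, "tz": 0, "turn": 0, "gripper": 0},
])

```text
time_s: 6.95
tcp_pos: [0.5296, -0.1125, 0.0282]
eef_rot: [-90.0, 0.0, 87.6]
contact_force: [0.5, -2.7, 2.0]
gripper_width: 0.0003
```

Request:
apply_moves([
  {"tx": 0.01, "ty": 0, "tz": 0, "turn": 0, "gripper": 0},
  {"tx": 0.02, "ty": 0, "tz": 0, "turn": 0, "gripper": 0},
  {"tx": 0.03, "ty": 0, "tz": 0, "turn": 0, "gripper": 0},
  {"tx": 0.04, "ty": 0, "tz": 0, "turn": 0, "gripper": 0},
  {"tx": 0.05, "ty": 0, "tz": 0, "turn": 0, "gripper": 0},
])

```text
time_s: 7.45
tcp_pos: [0.5313, -0.0627, 0.0275]
eef_rot: [-90.0, 0.0, 87.6]
contact_force: [-0.7, -2.6, 1.6]
gripper_width: 0.0003
```

```bash
python3 go.py 0.5346 0.0235 0.026 87.72;python3 - <<'E'
from h import *
for n in("top","scene"):
    p,d=capture(n); np.savez(f"{n}3.npz",p=p,d=d)
    b=(240,130,440,280)
    if n=="scene":b=(240,80,440,230)
    cv2.imwrite(f"pics/{n}3.png",cv2.resize(p[b[1]:b[3],b[0]:b[2],::-1],None,fx=4,fy=4,interpolation=cv2.INTER_CUBIC))
E
```

```text
t 7.45 pos [ 0.5313 -0.0627  0.0275] rot [-89.99   0.    87.59] F [-0.73 -2.59  1.57] w 0.0003
tx ty tz [0.0863 0.0015 0.0004] turn -0.0023
```

View pics/scene3.png

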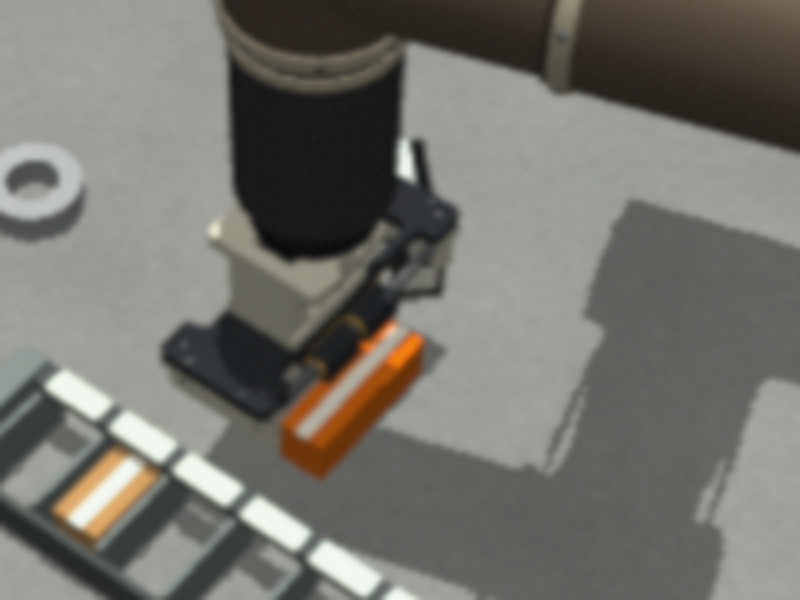

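View pics/top3.png

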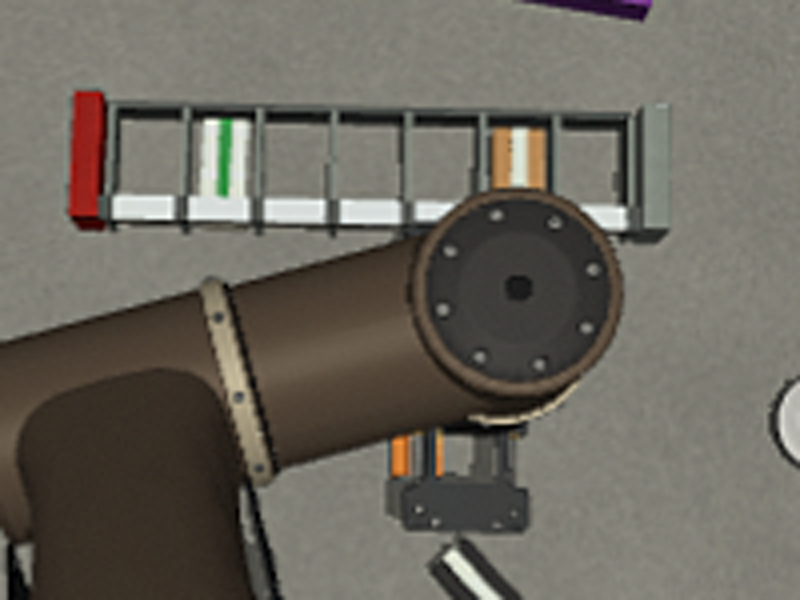

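The carton slides flush with the finger and parallel to the gaps (scene crop (350,400)). I'll continue the push.

Request:
apply_moves([
  {"tx": 0.01, "ty": 0, "tz": 0, "turn": 0, "gripper": 0},
  {"tx": 0.02, "ty": 0, "tz": 0, "turn": 0, "gripper": 0},
  {"tx": 0.03, "ty": 0, "tz": 0, "turn": 0, "gripper": 0},
  {"tx": 0.04, "ty": 0, "tz": 0, "turn": 0, "gripper": 0},
  {"tx": 0.05, "ty": 0, "tz": 0, "turn": 0, "gripper": 0},
])

```text
time_s: 8.05
tcp_pos: [0.5335, -0.0126, 0.0275]
eef_rot: [-90.0, 0.0, 87.6]
contact_force: [1.3, -1.0, -2.0]
gripper_width: 0.0007
```

Request:
apply_moves([
  {"tx": 0.01, "ty": 0, "tz": 0, "turn": 0, "gripper": 0},
  {"tx": 0.02, "ty": 0, "tz": 0, "turn": 0, "gripper": 0},
  {"tx": 0.028, "ty": 0, "tz": 0, "turn": 0, "gripper": 0},
  {"tx": 0.034, "ty": 0, "tz": 0, "turn": 0, "gripper": 0},
  {"tx": 0.036, "ty": 0, "tz": 0, "turn": 0, "gripper": 0},
])

```text
time_s: 8.55
tcp_pos: [0.5351, 0.0231, 0.0276]
eef_rot: [-90.0, -0.0, 87.6]
contact_force: [0.7, -0.7, -0.5]
gripper_width: 0.0005
```

```bash
cat > look.py <<'E'
import sys
from h import *
k=sys.argv[1]
for n in("top","scene"):
    p,d=capture(n); np.savez(f"{n}{k}.npz",p=p,d=d)
    b=(240,130,440,280) if n=="top" else (240,120,440,270)
    cv2.imwrite(f"pics/{n}{k}.png",cv2.resize(p[b[1]:b[3],b[0]:b[2],::-1],None,fx=4,fy=4,interpolation=cv2.INTER_CUBIC))
    m=mask(p,7,14,210,130,(b[0],b[1],b[2],b[3])).astype(np.uint8)
    kk,l,s,c=cv2.connectedComponentsWithStats(m)
    if kk<2: continue
    # orange near the biggest blob
    i=1+np.argmax(s[1:,4]); near=np.linalg.norm(c-c[i],axis=1)<25; near[0]=False
    pts=cv2.findNonZero(np.isin(l,np.nonzero(near)[0]).astype(np.uint8)); hm=np.zeros_like(m);cv2.fillPoly(hm,[cv2.convexHull(pts)],1)
    P=depthpts(n,d,hm.astype(bool)); T=P[(P[:,2]>.031)&(P[:,2]<.041)]
    rc=cv2.minAreaRect(T[:,:2].astype(np.float32)); print(n,len(T),"c",np.round(rc[0],4),"size",np.round(rc[1],4),"ang",round(rc[2],1))
E
python3 look.py 4; python3 go.py 0.5346 0.0235 0.026 87.72
```

```text
scene 317 c [0.5342 0.054 ] size [0.0307 0.104 ] ang 84.4
t 8.65 pos [0.5352 0.0228 0.0276] rot [-9.002e+01 -1.000e-02  8.761e+01] F [-0.28  0.24  0.46] w 0.0003
tx ty tz [0.0007 0.0016 0.0006] turn -0.0019
```

View pics/scene4.png

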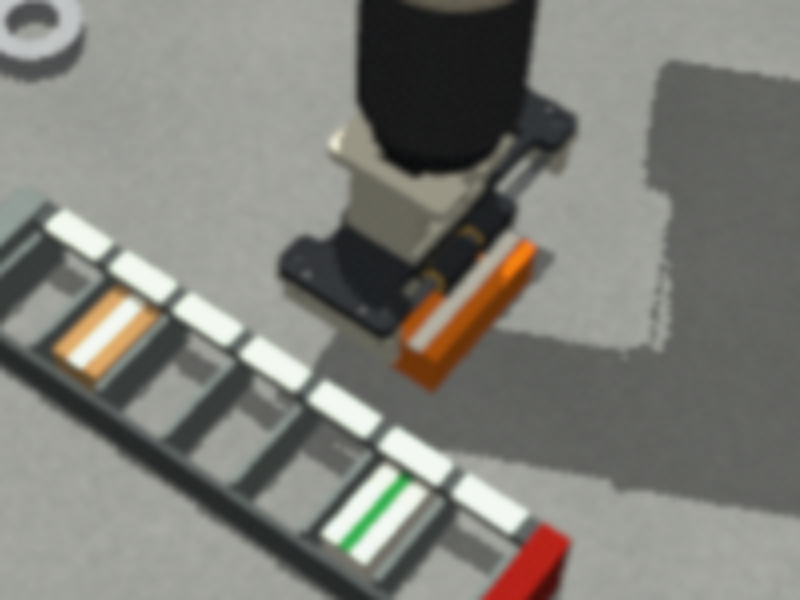

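Request:
apply_moves([
  {"tx": -0.02, "ty": 0, "tz": 0, "turn": 0, "gripper": 0},
  {"tx": -0.03, "ty": -0.03, "tz": 0, "turn": 0, "gripper": 0},
  {"tx": -0.03, "ty": -0.07, "tz": 0, "turn": 0, "gripper": 0},
  {"tx": -0.03, "ty": -0.09, "tz": 0.03, "turn": 0.12, "gripper": 0},
  {"tx": -0.02, "ty": -0.09, "tz": 0.06, "turn": 0.26, "gripper": 0},
])

```text
time_s: 9.15
tcp_pos: [0.4757, 0.0048, 0.1203]
eef_rot: [-90.3, -0.2, 72.3]
contact_force: [-0.8, 0.8, -0.4]
gripper_width: 0.001
```

```bash
python3 look.py 5; python3 go.py 0.445 0.05 0.11 -2.28
```

```text
scene 458 c [0.5341 0.051 ] size [0.0325 0.1051] ang 88.3
t 9.25 pos [0.4714 0.0049 0.1184] rot [-9.001e+01 -9.000e-02  7.232e+01] F [ 0.04 -0.04 -0.43] w 0.0006
tx ty tz [0.0349 0.0084 0.0389] turn 1.3019
```

The clear scene view measures the carton at (0.534, 0.051), size 32.5 x 105 mm as given. Its heading is -1.7° and it is within 2 mm of the gap-3 axis. I'll turn the finger 90° and come in behind the near end.

Request:
apply_moves([
  {"tx": 0.01, "ty": 0, "tz": 0.015, "turn": 0.14, "gripper": 0},
  {"tx": 0.02, "ty": 0, "tz": 0.03, "turn": 0.28, "gripper": 0},
  {"tx": 0.035, "ty": 0, "tz": 0.039, "turn": 0.42, "gripper": 0},
  {"tx": 0.035, "ty": 0, "tz": 0.039, "turn": 0.56, "gripper": 0},
  {"tx": 0.035, "ty": 0, "tz": 0.039, "turn": 0.7, "gripper": 0},
])

```text
time_s: 9.75
tcp_pos: [0.4476, 0.0504, 0.1177]
eef_rot: [-90.0, -0.0, 32.3]
contact_force: [0.4, -0.2, 0.6]
gripper_width: 0.0004
```

Request:
apply_moves([
  {"tx": 0, "ty": 0, "tz": 0, "turn": 0.14, "gripper": 0},
  {"tx": 0, "ty": 0, "tz": 0, "turn": 0.28, "gripper": 0},
  {"tx": 0, "ty": 0, "tz": 0, "turn": 0.42, "gripper": 0},
  {"tx": 0, "ty": 0, "tz": 0, "turn": 0.56, "gripper": 0},
  {"tx": 0, "ty": 0, "tz": 0, "turn": 0.6, "gripper": 0},
])

```text
time_s: 10.25
tcp_pos: [0.4477, 0.0499, 0.1176]
eef_rot: [-90.0, -0.0, -2.1]
contact_force: [0.1, -0.4, 1.0]
gripper_width: 0.0004
```

```bash
python3 look.py 6; python3 go.py 0.445 0.053 0.027 -2.28; python3 -c "
from plant import r;print(r.get_state()['joints'].round(1))"
```

```text
top 15 c [0.5739 0.0474] size [0.0211 0.0058] ang 53.0
scene 464 c [0.5347 0.0513] size [0.0319 0.1054] ang 87.8
t 10.35 pos [0.4476 0.0499 0.1176] rot [-8.999e+01 -1.000e-02 -1.800e+00] F [-0.28  0.97  0.42] w 0.0007
tx ty tz [-0.0027  0.0906  0.003 ] turn 0.0084
[  31.6    6.7  -36.6   -0.   -46.7 -123.4]
```

View pics/top6.png

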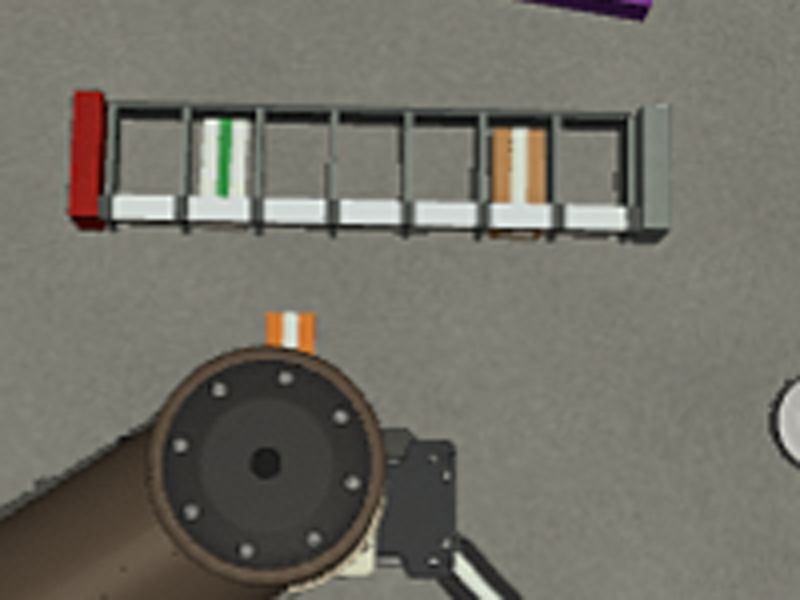

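View pics/scene6.png

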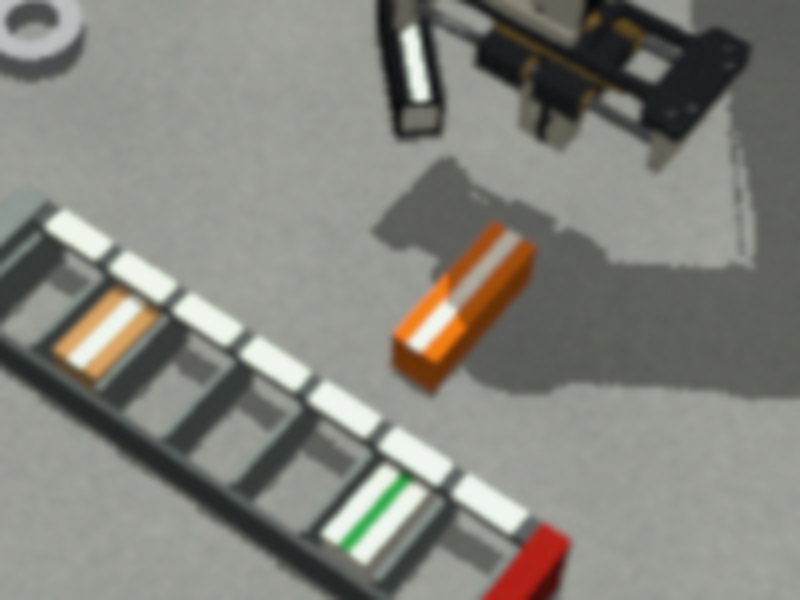

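The carton (top crop ~(290,330)) is lined up with gap 3 (centre ~(295,208)), with the finger behind it. The bodies stay above the black look-alike. Now I'll descend.

Request:
apply_moves([
  {"tx": -0.003, "ty": 0.03, "tz": 0.003, "turn": 0.008, "gripper": 0},
  {"tx": -0.003, "ty": 0.06, "tz": 0.003, "turn": 0.008, "gripper": 0},
  {"tx": -0.003, "ty": 0.08, "tz": 0.003, "turn": 0.008, "gripper": 0},
  {"tx": -0.003, "ty": 0.088, "tz": 0.003, "turn": 0.008, "gripper": 0},
  {"tx": -0.003, "ty": 0.09, "tz": 0.003, "turn": 0.008, "gripper": 0},
])

```text
time_s: 10.85
tcp_pos: [0.4443, 0.0528, 0.0269]
eef_rot: [-90.1, 0.1, -2.2]
contact_force: [-1.4, -0.1, 0.2]
gripper_width: 0.0006
```

Request:
apply_moves([
  {"tx": 0.01, "ty": 0, "tz": 0, "turn": 0, "gripper": 0},
  {"tx": 0.02, "ty": 0, "tz": 0, "turn": 0, "gripper": 0},
  {"tx": 0.03, "ty": 0, "tz": 0, "turn": 0, "gripper": 0},
  {"tx": 0.04, "ty": 0, "tz": 0, "turn": 0, "gripper": 0},
  {"tx": 0.05, "ty": 0, "tz": 0, "turn": 0, "gripper": 0},
])

```text
time_s: 11.35
tcp_pos: [0.4953, 0.0509, 0.0278]
eef_rot: [-90.0, 0.0, -2.3]
contact_force: [-3.0, -0.0, 2.6]
gripper_width: 0.0005
```

```bash
python3 look.py 7; python3 go.py 0.605 0.0467 0.027 -2.28
```

```text
scene 471 c [0.5628 0.049 ] size [0.0327 0.1073] ang 87.5
t 11.45 pos [0.4965 0.0514 0.0277] rot [-89.97  -0.09  -2.26] F [-1.1   0.74  0.48] w 0.0007
tx ty tz [ 0.1086  0.0009 -0.0004] turn 0.0003
```

View pics/scene7.png

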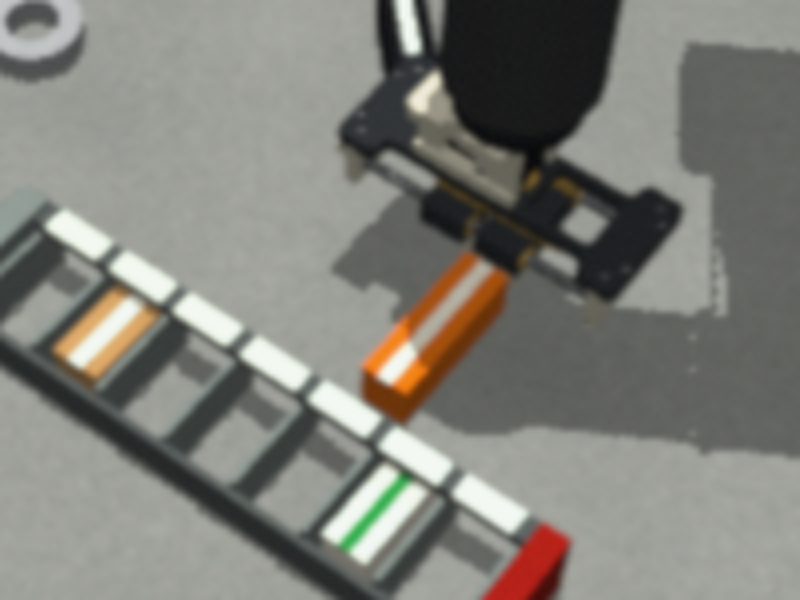

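The carton tracks straight: (0.563, 0.049), heading -2.5°, nose at gap 3. Continuing.

Request:
apply_moves([
  {"tx": 0.01, "ty": 0, "tz": 0, "turn": 0, "gripper": 0},
  {"tx": 0.02, "ty": 0, "tz": 0, "turn": 0, "gripper": 0},
  {"tx": 0.03, "ty": 0, "tz": 0, "turn": 0, "gripper": 0},
  {"tx": 0.04, "ty": 0, "tz": 0, "turn": 0, "gripper": 0},
  {"tx": 0.05, "ty": 0, "tz": 0, "turn": 0, "gripper": 0},
])

```text
time_s: 11.95
tcp_pos: [0.5452, 0.0491, 0.0275]
eef_rot: [-90.0, 0.0, -2.3]
contact_force: [-1.7, 1.1, 0.8]
gripper_width: 0.0
```

```bash
python3 look.py 8; python3 go.py 0.605 0.0467 0.027 -2.28
```

```text
scene 330 c [0.5963 0.0479] size [0.0328 0.0719] ang 88.7
t 12.05 pos [0.5464 0.0494 0.0276] rot [-89.98  -0.09  -2.25] F [-1.02  0.46  0.2 ] w 0.0004
tx ty tz [ 0.0586  0.0007 -0.0004] turn 0.0005
```

View pics/scene8.png

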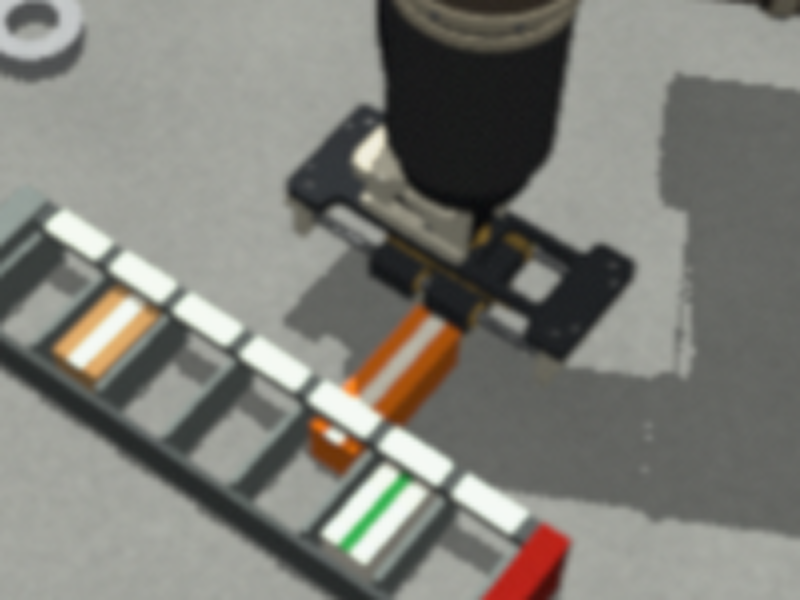

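The nose has entered gap 3 under the rail (scene crop (335,440)). I'll push on, slowing near the stop.

Request:
apply_moves([
  {"tx": 0.01, "ty": 0, "tz": 0, "turn": 0, "gripper": 0},
  {"tx": 0.02, "ty": 0, "tz": 0, "turn": 0, "gripper": 0},
  {"tx": 0.03, "ty": 0, "tz": 0, "turn": 0, "gripper": 0},
  {"tx": 0.04, "ty": 0, "tz": 0, "turn": 0, "gripper": 0},
  {"tx": 0.047, "ty": 0, "tz": 0, "turn": 0, "gripper": 0},
])

```text
time_s: 12.55
tcp_pos: [0.5925, 0.0473, 0.0276]
eef_rot: [-90.0, -0.0, -2.2]
contact_force: [-2.9, -0.3, 2.2]
gripper_width: 0.0003
```

Request:
apply_moves([
  {"tx": 0.004, "ty": 0, "tz": 0, "turn": 0, "gripper": 0},
  {"tx": 0.007, "ty": 0, "tz": 0, "turn": 0, "gripper": 0},
  {"tx": 0.009, "ty": 0, "tz": 0, "turn": 0, "gripper": 0},
  {"tx": 0.01, "ty": 0, "tz": 0, "turn": 0, "gripper": 0},
])

```text
time_s: 12.95
tcp_pos: [0.6014, 0.0469, 0.0275]
eef_rot: [-90.0, 0.0, -2.2]
contact_force: [-1.9, 0.5, -0.3]
gripper_width: 0.0003
```

```bash
python3 look.py 9; python3 go.py 0.6075 0.0467 0.027 -2.28
```

```text
scene 419 c [0.6691 0.0455] size [0.0329 0.1024] ang 86.1
t 13.05 pos [0.6016 0.047  0.0276] rot [-8.999e+01 -2.000e-02 -2.240e+00] F [-0.34  0.02 -0.5 ] w 0.0003
tx ty tz [ 0.0059  0.0006 -0.    ] turn 0.0006
```

View pics/scene9.png

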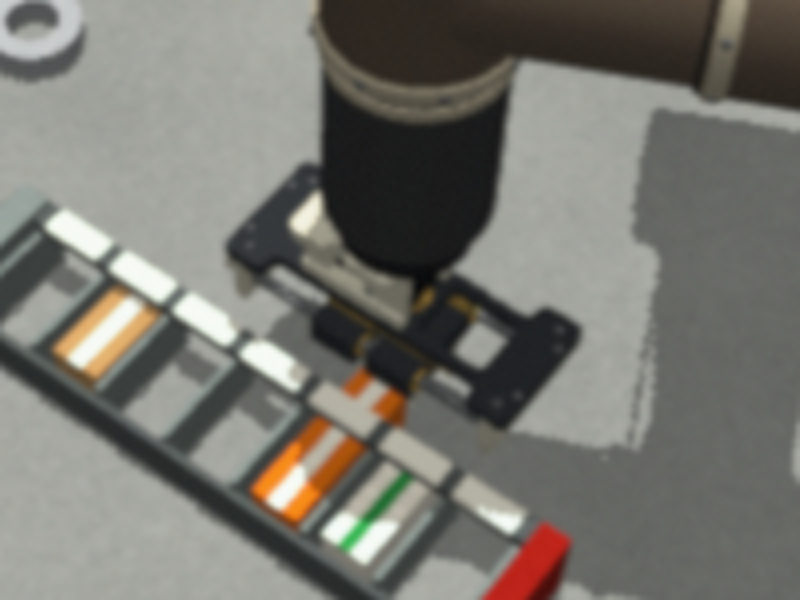

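Nearly home, with no stop force yet. I'll creep in until it rises.

Request:
apply_moves([
  {"tx": 0.001, "ty": 0, "tz": 0, "turn": 0, "gripper": 0},
  {"tx": 0.002, "ty": 0, "tz": 0, "turn": 0, "gripper": 0},
  {"tx": 0.003, "ty": 0, "tz": 0, "turn": 0, "gripper": 0},
  {"tx": 0.004, "ty": 0, "tz": 0, "turn": 0, "gripper": 0},
  {"tx": 0.005, "ty": 0, "tz": 0, "turn": 0, "gripper": 0},
])

```text
time_s: 13.55
tcp_pos: [0.6064, 0.0467, 0.0276]
eef_rot: [-90.0, 0.0, -2.2]
contact_force: [-2.3, 0.4, 0.6]
gripper_width: 0.0002
```

Request:
apply_moves([
  {"tx": 0.0005, "ty": 0, "tz": 0, "turn": 0, "gripper": 0},
  {"tx": 0.001, "ty": 0, "tz": 0, "turn": 0, "gripper": 0},
  {"tx": 0.0015, "ty": 0, "tz": 0, "turn": 0, "gripper": 0},
  {"tx": 0.002, "ty": 0, "tz": 0, "turn": 0, "gripper": 0},
])

```text
time_s: 13.95
tcp_pos: [0.6068, 0.0466, 0.0275]
eef_rot: [-90.0, 0.2, -2.3]
contact_force: [-9.9, 2.9, 7.2]
gripper_width: 0.0002
```

Request:
apply_moves([
  {"tx": 0.0005, "ty": 0, "tz": 0, "turn": 0, "gripper": 0},
  {"tx": 0.001, "ty": 0, "tz": 0, "turn": 0, "gripper": 0},
  {"tx": 0.001, "ty": 0, "tz": 0, "turn": 0, "gripper": 0},
])

```text
time_s: 14.25
tcp_pos: [0.6068, 0.0465, 0.0273]
eef_rot: [-90.0, 0.2, -2.3]
contact_force: [-10.8, 3.4, 7.3]
gripper_width: 0.0006
```

Request:
apply_moves([
  {"tx": 0.001, "ty": 0, "tz": 0, "turn": 0, "gripper": 0},
  {"tx": 0.002, "ty": 0, "tz": 0, "turn": 0, "gripper": 0},
  {"tx": 0.002, "ty": 0, "tz": 0, "turn": 0, "gripper": 0},
])

```text
time_s: 14.55
tcp_pos: [0.6069, 0.0463, 0.027]
eef_rot: [-90.1, 0.4, -2.3]
contact_force: [-18.0, 6.0, 11.2]
gripper_width: 0.0001
```

The force rises with no further movement, so the carton is against the stop. I'll back straight off, lift away and check.

Request:
apply_moves([
  {"tx": -0.01, "ty": 0, "tz": 0, "turn": 0, "gripper": 0},
  {"tx": -0.03, "ty": 0, "tz": 0, "turn": 0, "gripper": 0},
  {"tx": -0.06, "ty": -0.02, "tz": 0, "turn": 0, "gripper": 0},
  {"tx": -0.1, "ty": -0.05, "tz": 0, "turn": 0, "gripper": 0},
  {"tx": -0.14, "ty": -0.08, "tz": 0, "turn": 0, "gripper": 0},
])

```text
time_s: 15.05
tcp_pos: [0.4707, 0.0519, 0.1079]
eef_rot: [-90.0, -0.0, -2.3]
contact_force: [0.8, 1.4, 1.6]
gripper_width: 0.0006
```

Request:
apply_moves([
  {"tx": -0.02, "ty": -0.04, "tz": 0, "turn": 0, "gripper": 0},
  {"tx": -0.03, "ty": -0.08, "tz": 0, "turn": 0, "gripper": 0},
  {"tx": -0.03, "ty": -0.12, "tz": 0, "turn": 0, "gripper": 0},
  {"tx": -0.03, "ty": -0.12, "tz": 0, "turn": 0, "gripper": 0},
])

```text
time_s: 15.45
tcp_pos: [0.4446, 0.0545, 0.2339]
eef_rot: [-89.7, -0.7, -2.2]
contact_force: [0.7, 0.1, 0.3]
gripper_width: 0.0004
```

```bash
python3 look.py 10; python3 go.py 0.4 0.05 0.2 -2.28
python3 - <<'E'
from h import *
# near end of carton top vs rail front edge / back stop, along the rack x through plate 3
ax=np.array([.9992,-.0398])
for n in("top","scene"):
    z=np.load(n+"10.npz");p,d=z["p"],z["d"]
    b=(290,140,340,215) if n=="top" else (290,190,350,260)
    m=mask(p,7,14,200,110,b); P=depthpts(n,d,m); T=P[(P[:,2]>.03)&(P[:,2]<.042)]
    pl=np.array([.6518,.0442]) if n=="scene" else np.array([.6484,.0439])
    q=(T[:,:2]-pl)@ax+.008; w=(T[:,:2]-pl)@np.array([.0398,.9992])
    print(n,len(T),"rack x",np.percentile(q,[0,2,98,100]).round(4),"y off",np.percentile(w,[1,50,99]).round(4))
E
```

```text
top 121 c [0.6436 0.0436] size [0.0241 0.0556] ang 89.2
scene 384 c [0.6722 0.0448] size [0.0335 0.1019] ang 86.9
t 15.55 pos [0.4423 0.0537 0.229 ] rot [-89.86  -0.23  -2.24] F [-0.45  1.24 -0.15] w 0.0006
tx ty tz [-0.0422  0.0288 -0.0054] turn 0.0007
top 120 rack x [-0.0242 -0.0231  0.0779  0.0789] y off [-0.0132  0.0081  0.0151]
scene 131 rack x [-0.0225 -0.0206  0.0779  0.0788] y off [-0.0145  0.0092  0.0174]
```

View pics/top10.png

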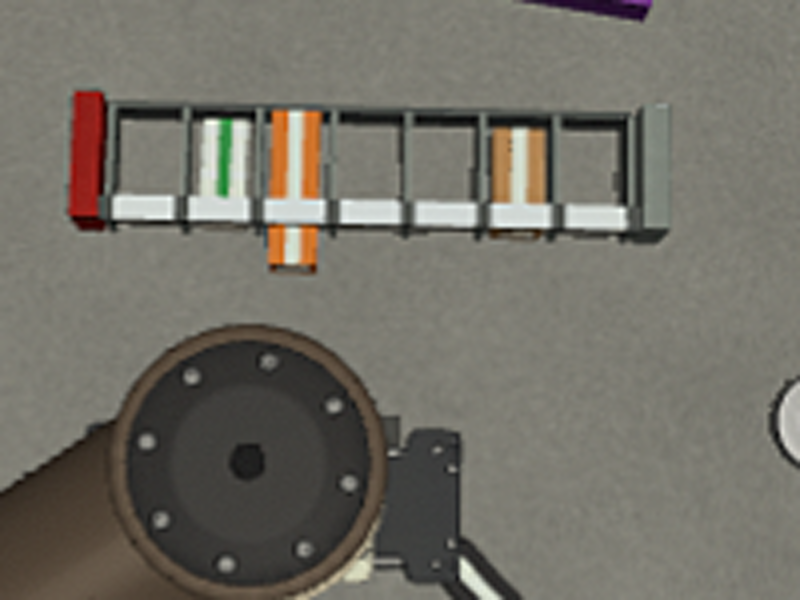

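View pics/scene10.png

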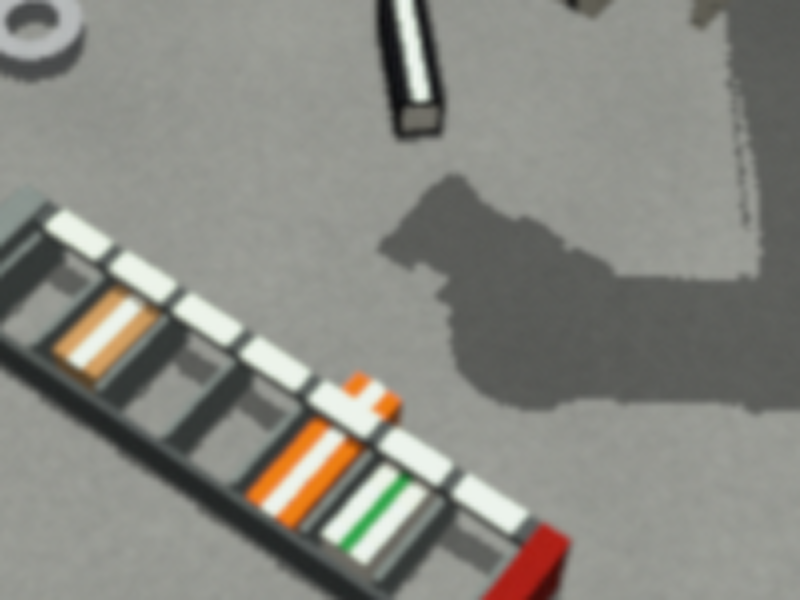

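The carton sits in the third gap with its far end at the back stop: rack x runs from about -24 to +79 mm, against an expected -25 to +80. Stock and look-alikes are unmoved and the arm is clear.

```bash
python3 -c "
from plant import r;print(r.close_job())"
```

```text
the job is handed in; nothing more can be done
None
```

The job is handed in at about 15.6 s of the 72 s allowed: the orange carton is fully home in the third gap from the red end.

- **Counting:** I touched plates 1, 2 and 3 in order with the closed fingertips, and contact was felt on each (12, 18 and 18 N). I went no farther along the rail.
- **Pushing:** I pushed the carton sideways into line with the gap, then end first into it. I stopped when it no longer moved and the force had risen to about 18 N in the push direction. It was never gripped.
- **Last check:** Top-camera pixels put the carton at rack x −24 to +79 mm, where fully home is −25 to +80. The scene camera read the near end 2–3 mm shorter, within the offset between the two cameras.
- **Other goods:** In the last pictures the stock cartons, the black carton and the bearing are where they were. The purple carton was only partly in view and looked unmoved. The can was outside those last crops, so I did not recheck it, but the arm passed well above it. The arm ended clear of everything.

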